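# Cock the belt tensioner and hold it for the setting pin

## Robot

A 7-joint arm with a two-finger parallel gripper is mounted at the origin on a cart in front of the work surface, level with it; the furniture and walls round the work are solid. World frame = base frame: x ahead of the robot, y to its left, z up, the work surface at z = 0. Lengths are in m, angles in rad, forces in N, time in s.
With the tool pointing down it reaches from about 0.35 to 0.9 m from the base axis. Payload 8.1 kg.
Tool frame: the origin (TCP) lies between the finger pads; the fingertips stand 8 mm ahead of it and the grasp point (between the pads) lies 11 mm behind it; z points along the fingers, y is the direction in which the jaws open and shut (so a half turn about z gives the same grasp; the last joint's range is limited). The gripper opens to 92 mm and grips with 3 to 60 N. Pads are 19 mm wide; open, the fingers measure 130 mm over their backs; the gripper's body (75 mm by 190 mm) begins 47 mm behind the grasp point.
Start: joints at [-1.393, 0.434, 0.025, 1.573, -0.012, 1.134, -0.075], TCP at [0.173, 0.601, 0.235] pointing down, gripper open.
Joint ranges: [-2.62, 2.62], [-0.44, 2.09], [-1.27, 1.32], [0.08, 2.57], [-1.32, 4.46], [0.12, 2], [-2.74, 2.74]. Speed limits (rad/s): [2.22, 2.22, 3.01, 3.01, 3.14, 3.14, 3.14].

## Interface

Orientations are given as a unit quaternion [x, y, z, w].
In Python, from station import bot, eyes gives the robot as it stands.
- The arm moves only by the tool arm_command, never from a script. Its argument "deltas" is a list of rows, each an object with "hand": the gripper's target within -1 to 1 (shut at 1, half-way at 0, fully open at -1); "translation": the shift along the tool's x, y, z in m, a list of three; "turn": the turn, a rotation vector about the tool's x, y, z in degrees, a list of three. In form: [{"hand": hand, "translation": [x, y, z], "turn": [ax, ay, az]}, ...]. A call has 1 to 8 rows; each row is the pose to reach, as a shift and turn from the pose commanded when the call began, along the tool's axes at that moment; what a row does not reach only later rows make up. A row lasts 1/10 s, in which the tool goes at most 50 mm and 8.59 degrees, less where a joint would pass 70% of its speed; a pose out of reach is approached as far as the arm can. A call with a gripper value outside its range is refused whole. The fingers move at their own pace and stop on an object; "newtons" is the grip in N (left out, the last holds). Time passes only in rows, so rows that repeat a pose let the fingers close. It gives the time, the measured TCP pose, the force and the opening at its end, in the units of the state.
- bot.read_state(): the state, without advancing time (a new reading comes with each control period).
- eyes.read_camera(name): name is "side" or "top"; returns a dict with "color" (384x512x3 uint8, blue, green, red), "intrinsics" (3x3 intrinsics, pixels), "world_from_camera" (4x4, takes a point from camera to world coordinates). Camera axes: x right, y up, looking along -z (the intrinsics and any distortion apply to the point x, -y, -z); pixel columns grow to the right and rows downward; lengths in m; the calibration is good to about 2 mm. A picture is of the moment at which its call begins. There is no depth.
- bot.finish_job(): hands the job in, once; it reports no verdict.
The state is a dict: "time_s": time; "joint_pos": joint angles; "joint_vel": joint speeds; "tau": joint torques, N m; "eef_pos": TCP position; "ee_rot": TCP orientation; "wrist_force": force on the tool from outside, world axes, zero at the start; "wrist_torque": the same for the moment, N m; "width": finger opening in m.
Only numpy, scipy, OpenCV 4.12 (cv2) and the standard library are available. Lean on these libraries where they do the work, as an engineer would, in place of code of your own. Each camera call takes 0.05 s, during which the arm holds its last target. There are 200 camera calls.

## Task

We are about to put the belt back on the drive plate: first tip the scoop so that all three take-off parts (steel bush, brass bush, black plug) slide out into the grey parts tray, and stand the empty scoop upright on the desk. Then push the tensioner's black-knobbed hand lever round against its spring, past all the ratchet clicks and right back against its stop, and finish there, still holding the lever back with the fingers: left to the ratchet alone it creeps forward, and I need the setting-pin holes in line. Leave the micrometer and the caliper where they lie.

Things in the scene. Friction and masses are not known exactly. Their poses are not given: they have to be found in the camera images.
- drive_plate: Belt-drive test plate, aluminium, 190 (x) by 250 (y) mm, top 14 mm above the desk, fixed; origin under its centre at desk level, z up. At the back two toothed pulleys (58 mm high); before them the tensioner, a dark steel bell crank on an upright pivot with a grey idler roller (left) and, over the front (-x) edge, the hand lever. Ratchet and brass pawl lie right (-y) of the pivot.
- tensioner (a joint): Tensioner angle, rad, counter-clockwise from above: 0 sprung out (knob left), 0.65 against the back stop (knob right). Clicks at about 0.18, 0.35, 0.52; let go, it springs back to the last click passed (from the stop to 0.51). Starts at 0 or on click 1 or 2. The spring takes 5 N at the knob to start, 10 N at the stop, the pawl 1 to 3 N more before each click.
- lever_knob (a point): Centre of the black upright knob at the end of the hand lever: 18 mm diameter, its grip from 34 to 68 mm above the desk (this point is at 49). It swings level round the pivot at 100 mm radius, about 65 mm in all, towards the plate's -y side when pushed back. Below it is the lever bar (14 mm wide, 20 to 28 mm above the desk), which points from the pivot along the plate's -x turned by (angle - 0.325) rad.
- lever_pivot (a point): Point on the tensioner's upright pivot axis at the knob's height (49 mm); pivot head 37 mm diameter, top 55 mm above the desk. A stop block 31 mm high stands on the plate to the right (-y) of the lever, 62 mm from the pivot, which the lever meets at 0.65.
- parts_tray: Grey steel tray with a black rubber floor, 110 (x) by 160 (y) mm, walls 4 mm thick and 25 mm high, floor 6 mm above the desk; fixed; origin under its centre at desk level, z up.
- scoop: Steel scoop, about 160 g: round flared cup on the desk, foot 62 mm and rim 101 mm in diameter, 36 mm high, wall 4 mm thick and 30 degrees off upright, with a straight black handle out along its -y axis; origin at the centre of the underside, z up through the mouth. The three loose parts stand in it; they slide out once it is tipped 90 to 100 degrees.
- scoop_grip (a point): Middle of the scoop's handle: a level square bar, 12 mm wide and 12 mm deep, 22 to 34 mm above the desk when the scoop stands, 82 mm long along the scoop's y axis; this point is 90 mm from the cup's axis (45 mm clear of its wall).
- scoop_mouth (a point): Centre of the scoop's mouth, 34 mm above the middle of its underside.
- steel_bush_mid (a point): Centre of the turned steel bush, 22 mm diameter, 18 mm tall, at first in the scoop.
- brass_bush_mid (a point): Centre of the flanged brass bush, 24 mm diameter, 15 mm tall, at first in the scoop.
- end_plug_mid (a point): Centre of the black plug, 22 mm diameter, 9 mm thick, at first in the scoop.
- micrometer: Outside micrometer, blue frame, 53 by 124 by 18 mm, lying to the left near the front edge; leave it.
- caliper: Digital caliper, 72 by 232 by 12 mm, lying at the front right edge of the desk; leave it.

How it is judged:
By the outcome, as a careful person would: the job done as asked, in the order asked, and still so for the second after the job is handed in, while the arm keeps its last pose, push and grip.
It also fails if it takes over 67 s, if anything falls off the work surface, if the arm or the gripper's body presses on something with over 40 N, if the wrist force passes 120 N, or if a joint passes its speed limit or range.

## Working session

There is one attempt and no reset: what is moved stays moved. The work goes in short steps, Python scripts to look and compute and a tool call to move; the robot and the scene stay as the last step left them, time stands still between calls to the robot, and variables do not carry over. Pictures are saved under pics/ and viewed, about 8 in all and at most 12, crops included, and the job is handed in when it is done.

Besides the shell and the picture viewer there is one more tool, called after "Emit:" as name([rows], argument=value, ...), one row to a line, values as JSON. arm_command: Moves the arm, as the interface text tells. Its arguments: {"type":"object","properties":{"deltas":{"type":"array","items":{"type":"object","properties":{"hand":{"type":"number"},"translation":{"type":"array","items":{"type":"number"}},"turn":{"type":"array","items":{"type":"number"}}}}},"newtons":{"type":"number"}},"required":["deltas"]}

```bash
mkdir -p pics; ls; python3 - <<'E'
from station import bot, eyes
import cv2,numpy as np
s=bot.read_state();print({k:np.round(v,3).tolist() for k,v in s.items()})
for n in("top","side"):
    c=eyes.read_camera(n);cv2.imwrite(f"pics/{n}0.png",cv2.resize(c["color"],(800,600),interpolation=cv2.INTER_CUBIC));print(c["intrinsics"],c["world_from_camera"],c.keys())
E
```

```text
pics
{'time_s': 0.0, 'joint_pos': [-1.393, 0.435, 0.025, 1.574, -0.012, 1.134, -0.075], 'joint_vel': [-0.0, 0.001, -0.001, 0.001, -0.001, -0.0, -0.002], 'tau': [0.001, -66.783, 0.985, -31.445, -0.06, 0.043, 0.0], 'eef_pos': [0.173, 0.6, 0.234], 'ee_rot': [0.14, 0.99, -0.001, -0.0], 'wrist_force': [0.56, -0.447, 0.59], 'wrist_torque': [-0.021, 0.036, -0.03], 'width': 0.092}
[[482.84826168   0.         251.14694432]
 [  0.         482.84826168 192.1985436 ]
 [  0.           0.           1.        ]] [[-0.02653838  0.9891439  -0.14453392  0.35143216]
 [-0.99962185 -0.02730052 -0.0032919   0.06074141]
 [-0.00720201  0.14439191  0.98949437  1.29720766]
 [ 0.          0.          0.          1.        ]] dict_keys(['color', 'intrinsics', 'world_from_camera'])
[[424.5397977    0.         258.10458243]
 [  0.         424.5397977  191.10544763]
 [  0.           0.           1.        ]] [[ 0.97702174  0.17316698 -0.12426469  0.36493543]
 [-0.21300483  0.81402179 -0.5403679  -0.60889943]
 [ 0.00758029  0.55442017  0.83220239  1.06501071]
 [ 0.          0.          0.          1.        ]] dict_keys(['color', 'intrinsics', 'world_from_camera'])
```

View pics/top0.png

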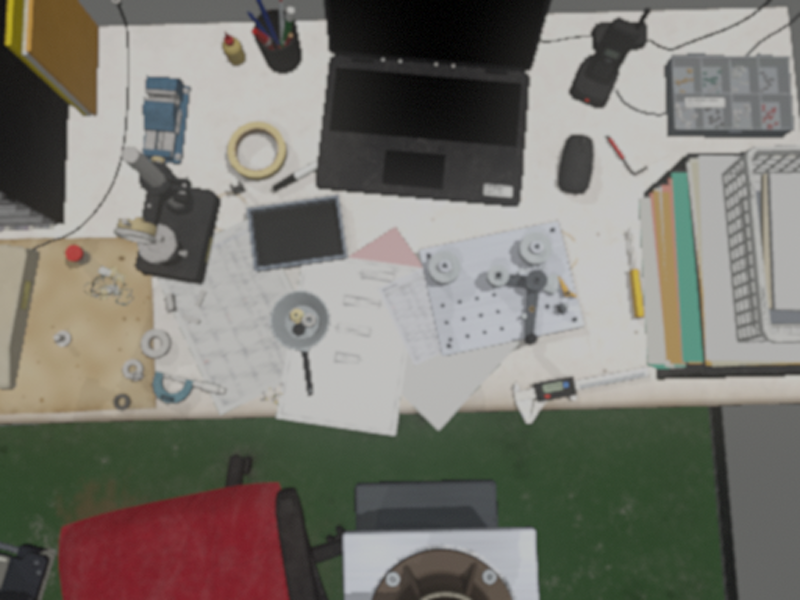

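View pics/side0.png

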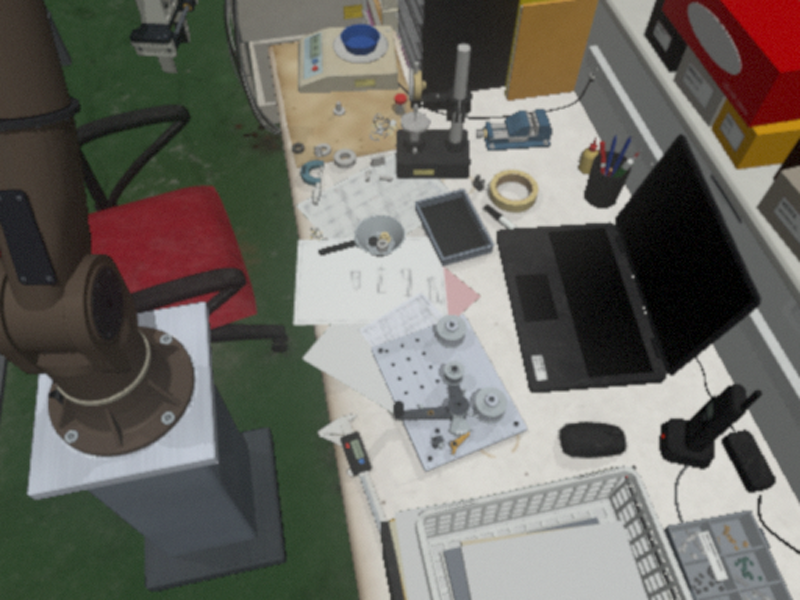

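Top view (800x600 px): the scoop cup is at (300,320) with its handle down to (309,393). The tray is centred near (297,233), the pivot at (537,280) and the knob at (530,339). The micrometer is at (190,388) and the caliper at (580,385). The side view agrees.

```bash
cat > h.py <<'E'
from station import bot, eyes
import cv2,numpy as np
from scipy.spatial.transform import Rotation as R
def ray(c,uv):
    K,T=c["intrinsics"],c["world_from_camera"]
    d=np.linalg.inv(K)@[uv[0],uv[1],1]; return T[:3,3],T[:3,:3]@(d*[1,-1,-1])
def plane(c,uv,z):
    o,d=ray(c,uv); return o+d*(z-o[2])/d[2]
def tri(a,ua,b,ub):
    (o,d),(p,e)=ray(a,ua),ray(b,ub); t=np.linalg.lstsq(np.c_[d,-e],p-o,rcond=None)[0]
    x,y=o+d*t[0],p+e*t[1]; return (x+y)/2,np.linalg.norm(x-y)
def project(c,P):
    T=np.linalg.inv(c["world_from_camera"]); q=T[:3,:3]@P+T[:3,3]; q=q*[1,-1,-1]; r=c["intrinsics"]@q; return r[:2]/r[2]
E
python3 - <<'E'
from h import *
t,s=eyes.read_camera("top"),eyes.read_camera("side")
k=.64
np.set_printoptions(precision=4,suppress=True)
for n,uv,z in[("rimL",(271,320),.036),("rimR",(330,320),.036),("rimT",(300,291),.036),("rimB",(300,350),.036),("hend",(309,393),.034),("h0",(305,352),.034),("knob",(530,339),.068),("pivot",(537,280),.055),
 ("tr1",(248,210),.025),("tr2",(338,197),.025),("tr3",(346,257),.025),("tr4",(256,270),.025),("p1",(418,248),.014),("p2",(560,222),.014),("p3",(584,325),.014),("p4",(443,353),.014)]:
    print(n,plane(t,np.array(uv)*k,z))
for n,uv,z in[("rimL",(355,236),.036),("rimR",(405,236),.036),("hend",(320,252),.034),("knob",(400,408),.068),("pivot",(459,393),.055),
 ("tr1",(416,205),.025),("tr2",(462,189),.025),("tr3",(493,243),.025),("tr4",(443,263),.025)]:
    print('s',n,plane(s,np.array(uv)*k,z))
# dark masks
for nm,c,rois in(("top",t,{"handle":((185,222),(210,260)),"knob":((330,205),(350,225))}),("side",s,{"handle":((200,148),(230,166)),"knob":((248,252),(264,272))})):
    g=c["color"].max(2)
    for n,((x0,y0),(x1,y1)) in rois.items():
        m=(g[y0:y1,x0:x1]<75).astype(np.uint8); ys,xs=np.nonzero(m); p=np.c_[xs+x0,ys+y0]
        print(nm,n,len(p),p.mean(0),p.min(0),p.max(0),cv2.fitLine(p.astype(np.float32),2,0,.01,.01).ravel())
def crop(c,x0,y0,x1,y1,w,h): return cv2.resize(c["color"][y0:y1,x0:x1],(w,h),interpolation=cv2.INTER_CUBIC)
a=np.vstack([np.hstack([crop(t,150,110,250,260,200*2,300*2//2),crop(t,260,130,380,235,400,300)]),np.hstack([crop(s,180,110,320,215,400,300),crop(s,230,195,350,300,400,300)])])
cv2.imwrite("pics/crop.png",a)
E
```

```text
rimL [0.5078 0.2703 0.036 ]
rimR [0.5051 0.1709 0.036 ]
rimT [0.5559 0.221  0.036 ]
rimB [0.4559 0.2219 0.036 ]
hend [0.384  0.2078 0.034 ]
h0 [0.4524 0.2138 0.034 ]
knob [ 0.461 -0.158  0.068]
pivot [ 0.5605 -0.1771  0.055 ]
tr1 [0.7027 0.3115 0.025 ]
tr2 [0.7215 0.1548 0.025 ]
tr3 [0.6147 0.1428 0.025 ]
tr4 [0.5963 0.2977 0.025 ]
p1 [0.6294 0.0182 0.014 ]
p2 [ 0.6687 -0.2306  0.014 ]
p3 [ 0.4873 -0.2609  0.014 ]
p4 [ 0.446  -0.0186  0.014 ]
s rimL [0.4566 0.2253 0.036 ]
s rimR [0.5538 0.2047 0.036 ]
s hend [0.3828 0.2015 0.034 ]
s knob [ 0.463  -0.1694  0.068 ]
s pivot [ 0.5665 -0.1578  0.055 ]
s tr1 [0.5959 0.2895 0.025 ]
s tr2 [0.7014 0.3132 0.025 ]
s tr3 [0.724  0.1595 0.025 ]
s tr4 [0.614 0.132 0.025]
top handle 35 [196.0286 236.5429] [194 226] [198 247] [  0.1385   0.9904 196.0286 236.5429]
top knob 23 [338.9565 216.2174] [336 214] [342 218] [  0.9401  -0.3408 338.9565 216.2174]
side handle 39 [214.9487 158.2564] [205 155] [225 161] [  0.9624  -0.2715 214.9487 158.2564]
side knob 43 [254.9302 262.6047] [253 258] [258 267] [  0.0925   0.9957 254.9302 262.6046]
```

View pics/crop.png

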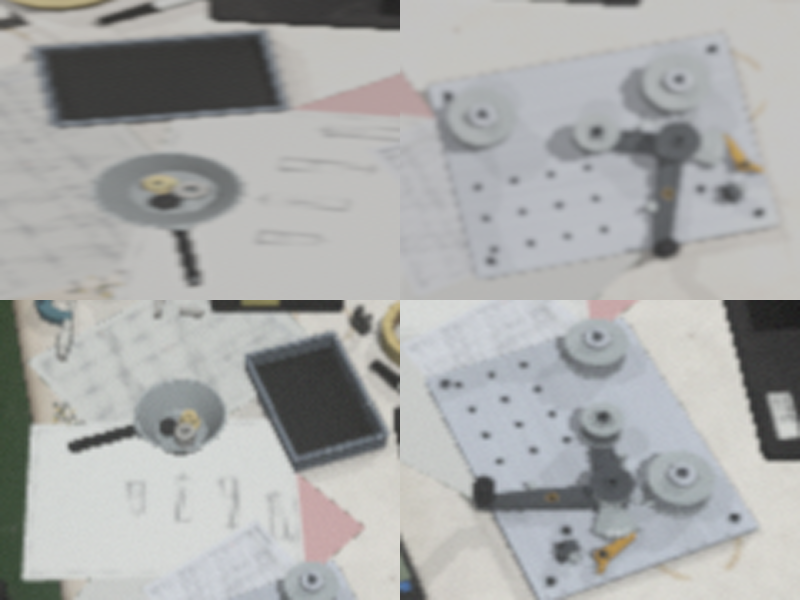

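```bash
cat >> h.py <<'E'
hd=np.array([-.993,-.112,0]);hd/=np.linalg.norm(hd)   # handle outward
def Rt(x,y): x,y=np.array(x,float),np.array(y,float); return np.c_[x,y,np.cross(x,y)]
R0=Rt(hd,[-hd[1]*-1,-hd[0],0]) if 0 else Rt(hd,[hd[1],-hd[0],0])   # tool down, x along handle outward
def delta(p,Rm,st=None):
    st=st or bot.read_state(); Rc=R.from_quat(st["ee_rot"]).as_matrix()
    print("trans",np.round(Rc.T@(p-np.array(st["eef_pos"])),4).tolist(),"turn",np.round(R.from_matrix(Rc.T@Rm).as_rotvec(degrees=True),2).tolist())
def lean(a): return R0@R.from_euler('y',-a,degrees=True).as_matrix()
def tcp(g,Rm): return np.array(g)+.011*Rm[:,2]
C=np.array([.506,.220,0])
def show():
    s=bot.read_state(); print({k:np.round(s[k],3).tolist() for k in("time_s","joint_pos","eef_pos","ee_rot","wrist_force","width")}); return s
E
python3 - <<'E'
from h import *
L=lean(35); G=C+.08*hd+[0,0,.028]; print(R0,L,G)
delta(tcp(G,L)-.12*L[:,2],L)
t,s=eyes.read_camera("top"),eyes.read_camera("side")
print(tri(t,np.array((536.6,279.7))*.64,s,(293.6,259.75)), tri(t,(196,236.5),s,(215,158.3)))
print(plane(s,(254.5,262.6),.051),plane(t,(339.2,216.4),.068))
E
```

```text
[[-0.99369931 -0.11207888 -0.        ]
 [-0.11207888  0.99369931  0.        ]
 [ 0.          0.         -1.        ]] [[-0.81399082 -0.11207888  0.56996251]
 [-0.09180964  0.99369931  0.0642858 ]
 [-0.57357644  0.         -0.81915204]] [0.42650405 0.21103369 0.028     ]
trans [-0.2936, -0.3276, 0.1173] turn [-6.93, -34.55, -21.8]
(array([ 0.56162466, -0.17765321,  0.04884592]), np.float64(0.000774991670269925)) (array([0.41948619, 0.21284061, 0.0262811 ]), np.float64(0.00800742330186117))
[ 0.4600306  -0.16513121  0.051     ] [ 0.46242065 -0.15803356  0.068     ]
```

Emit:
arm_command([
  {"hand": 0, "translation": [-0.03, -0.033, 0.0], "turn": [-0.9, -4.3, -2.7]},
  {"hand": 0, "translation": [-0.06, -0.066, 0.0], "turn": [-1.7, -8.6, -5.4]},
  {"hand": 0, "translation": [-0.09, -0.1, 0.0], "turn": [-2.6, -13, -8.2]},
  {"hand": 0, "translation": [-0.12, -0.133, 0.01], "turn": [-3.5, -17.3, -10.9]},
  {"hand": 0, "translation": [-0.15, -0.166, 0.02], "turn": [-4.3, -21.6, -13.6]},
  {"hand": 0, "translation": [-0.18, -0.2, 0.03], "turn": [-5.2, -25.9, -16.3]},
  {"hand": 0, "translation": [-0.21, -0.233, 0.045], "turn": [-6.1, -30.2, -19]},
  {"hand": 0, "translation": [-0.24, -0.266, 0.06], "turn": [-6.93, -34.55, -21.8]},
], newtons=60)

```text
time_s: 1.1
eef_pos: [0.3284, 0.282, 0.1767]
ee_rot: [-0.05, 0.953, 0.017, 0.297]
wrist_force: [3.1, 0.6, 0.4]
width: 0.0459
```

```bash
python3 - <<'E'
from h import *
show()
L=lean(35); G=C+.08*hd+[0,0,.028]
delta(tcp(G,L)-.1*L[:,2],L)
E
```

```text
{'time_s': 1.1, 'joint_pos': [-1.456, 0.067, 0.153, 2.479, 1.06, 0.638, -0.519], 'eef_pos': [0.328, 0.282, 0.177], 'ee_rot': [-0.05, 0.953, 0.017, 0.297], 'wrist_force': [3.099, 0.562, 0.404], 'width': 0.046}
trans [0.0108, -0.0815, 0.0843] turn [-0.05, -0.38, -0.4]
```

Emit:
arm_command([
  {"hand": 0, "translation": [0.004, -0.027, 0.01], "turn": [0, 0, 0]},
  {"hand": 0, "translation": [0.008, -0.054, 0.02], "turn": [0, 0, 0]},
  {"hand": 0, "translation": [0.011, -0.0815, 0.04], "turn": [0, -0.4, -0.4]},
  {"hand": 0, "translation": [0.011, -0.0815, 0.04], "turn": [0, -0.4, -0.4]},
  {"hand": 0, "translation": [0.011, -0.0815, 0.04], "turn": [0, -0.4, -0.4]},
])

```text
time_s: 1.6
eef_pos: [0.3479, 0.2154, 0.1453]
ee_rot: [-0.058, 0.951, -0.008, 0.302]
wrist_force: [0.2, -0.5, -0.1]
width: 0.0457
```

```bash
python3 - <<'E'
from h import *
show()
L=lean(35); G=C+.08*hd+[0,0,.028]
delta(tcp(G,L),L)
n=[]
for k in("top","side"):
    c=eyes.read_camera(k); G0=C+.08*hd; u,v=np.int32(project(c,G0)); n.append(cv2.resize(c["color"][v-50:v+50,u-66:u+66],(400,300),interpolation=cv2.INTER_CUBIC))
cv2.imwrite("pics/a.png",np.hstack(n))
E
```

```text
{'time_s': 1.6, 'joint_pos': [-0.801, 0.134, -0.424, 2.559, 1.308, 0.643, -0.682], 'eef_pos': [0.348, 0.215, 0.145], 'ee_rot': [-0.058, 0.951, -0.008, 0.302], 'wrist_force': [0.193, -0.49, -0.131], 'width': 0.046}
trans [0.0042, -0.0062, 0.152] turn [-2.58, 0.11, 1.41]
```

View pics/a.png

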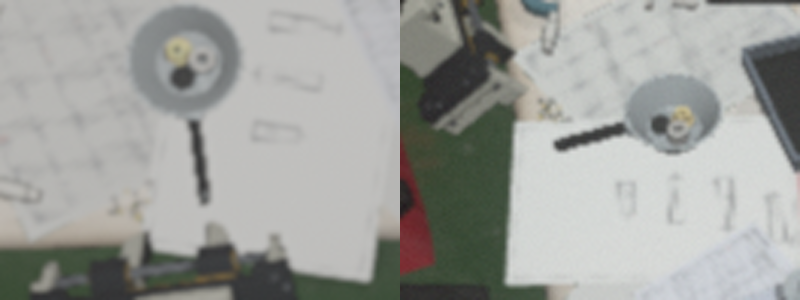

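Both halves show the scoop undisturbed, with the gripper behind the handle. The forward-leaning pose reached only the q4 limit, so I'll fit a quick kinematic model to the three recorded poses and choose a feasible pour direction.

```bash
cat > kin.py <<'E'
from h import *
from scipy.optimize import least_squares
import itertools
def fk(q,p,sg):
    ax="zyzyzyz"; off=[p[0],0,0,0,0,0,p[1]]; L=[p[2],0,p[3],0,p[4],0,p[5]]; A=[0,0,p[6],p[7],p[8],p[9],0]
    M=R.identity(); x=np.zeros(3)
    for i in range(7):
        M=M*R.from_euler(ax[i],sg[i]*q[i]+off[i]); x=x+M.apply([A[i],0,L[i]])
    return x,M
data=[([-1.393,.435,.025,1.574,-.012,1.134,-.075],[.173,.600,.234],[.14,.99,-.001,0]),
([-1.456,.067,.153,2.479,1.06,.638,-.519],[.328,.282,.177],[-.05,.953,.017,.297]),
([-.801,.134,-.424,2.559,1.308,.643,-.682],[.348,.215,.145],[-.058,.951,-.008,.302])]
def fit():
    best=None
    for s in itertools.product([1,-1],repeat=4):
        sg=[s[0],1,s[1],1,s[2],1,s[3]]
        for o1,o7 in itertools.product(np.arange(0,6.28,1.57),repeat=2):
            def res(p):
                r=[]
                for q,x,k in data:
                    a,M=fk(q,p,sg); r+=list((a-x)*3)+list((M.inv()*R.from_quat(k)).as_rotvec())
                return np.r_[r,.02*p[6:10]]
            f=least_squares(res,[o1,o7,.35,.45,.45,.33,0,0,0,0],max_nfev=40)
            if best is None or f.cost<best[0]: best=(f.cost,f.x,sg)
    return best
if __name__=="__main__":
    b=fit(); np.save("kin.npy",np.r_[b[1],b[2]]); np.set_printoptions(precision=4,suppress=True); print(b)
    for q,x,k in data: a,M=fk(q,b[1],b[2]); print(a-x,(M.inv()*R.from_quat(k)).magnitude())
E
python3 kin.py
```

```text
(np.float64(0.002123609758494397), array([-0.0724,  1.508 ,  0.3923,  0.6483,  0.3783,  0.6745, -0.022 ,
        0.0735, -0.1612,  0.0076]), [-1, 1, -1, 1, -1, 1, -1])
[-0.0084  0.0024 -0.    ] 0.009167842495794465
[ 0.0018 -0.0013 -0.0007] 0.040270284181768604
[-0.0016  0.0014  0.0007] 0.04188680221319299
```

```bash
python3 - <<'E'
from h import *
G=C+.085*hd+[0,.002,.028]
delta(tcp(G,R0)+[0,0,.08],R0)
E
```

```text
trans [-0.0318, -0.0054, 0.081] turn [-3.08, 35.02, 0.3]
```

Emit:
arm_command([
  {"hand": 0, "translation": [-0.007, -0.001, 0.015], "turn": [-0.6, 7, 0]},
  {"hand": 0, "translation": [-0.014, -0.002, 0.03], "turn": [-1.2, 14, 0]},
  {"hand": 0, "translation": [-0.02, -0.003, 0.05], "turn": [-1.8, 21, 0]},
  {"hand": 0, "translation": [-0.026, -0.004, 0.065], "turn": [-2.5, 28, 0]},
  {"hand": 0, "translation": [-0.0318, -0.0054, 0.081], "turn": [-3.08, 35, 0.3]},
  {"hand": 0, "translation": [-0.0318, -0.0054, 0.081], "turn": [-3.08, 35, 0.3]},
  {"hand": 0, "translation": [-0.0318, -0.0054, 0.081], "turn": [-3.08, 35, 0.3]},
  {"hand": 0, "translation": [-0.0318, -0.0054, 0.081], "turn": [-3.08, 35, 0.3]},
])

```text
time_s: 2.5
eef_pos: [0.425, 0.2147, 0.0974]
ee_rot: [-0.056, 0.998, 0.001, -0.0]
wrist_force: [-0.7, -0.2, 0.1]
width: 0.0456
```

```bash
python3 - <<'E'
from h import *
s=show(); print(np.round(s["joint_vel"],3))
G=C+.085*hd+[0,.002,.028]
delta(tcp(G,R0),R0)
# check fingers vs handle: image
n=[]
for k in("top","side"):
    c=eyes.read_camera(k); u,v=np.int32(project(c,G)); print(k,project(c,G),project(c,np.array(s["eef_pos"]))); n.append(cv2.resize(c["color"][v-38:v+37,u-50:u+50],(400,300),interpolation=cv2.INTER_CUBIC))
cv2.imwrite("pics/b.png",np.hstack(n))
E
```

```text
{'time_s': 2.5, 'joint_pos': [-0.205, 0.419, -0.478, 2.056, 0.281, 0.728, 0.823], 'eef_pos': [0.425, 0.215, 0.097], 'ee_rot': [-0.056, 0.998, 0.001, -0.0], 'wrist_force': [-0.658, -0.164, 0.128], 'width': 0.046}
[-0.076 -0.053 -0.011  0.112  0.128 -0.084 -0.209]
trans [0.0038, -0.0021, 0.0804] turn [0.16, 0.0, -0.04]
top [196.09749691 237.20953267] [191.81334375 234.35657545]
side [216.90117823 157.67006634] [216.23678111 142.36351269]
```

View pics/b.png

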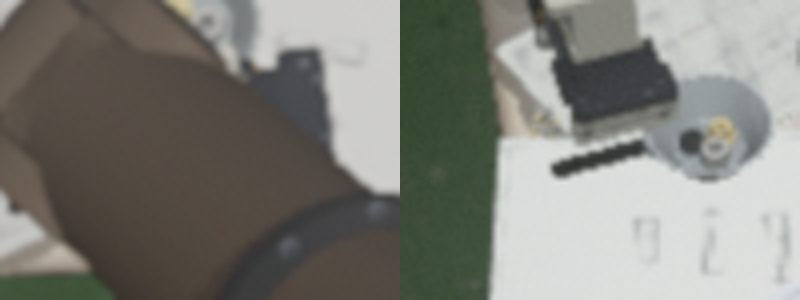

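The gripper is straight above the handle, jaws across it; going down and closing.

Emit:
arm_command([
  {"hand": 0, "translation": [0.003, -0.002, 0.03], "turn": [0, 0, 0]},
  {"hand": 0, "translation": [0.003, -0.002, 0.055], "turn": [0, 0, 0]},
  {"hand": 0, "translation": [0.003, -0.002, 0.07], "turn": [0, 0, 0]},
  {"hand": 0, "translation": [0.003, -0.002, 0.08], "turn": [0, 0, 0]},
  {"hand": 0, "translation": [0.003, -0.002, 0.08], "turn": [0, 0, 0]},
  {"hand": 1, "translation": [0.003, -0.002, 0.08], "turn": [0, 0, 0]},
  {"hand": 1, "translation": [0.003, -0.002, 0.08], "turn": [0, 0, 0]},
  {"hand": 1, "translation": [0.003, -0.002, 0.08], "turn": [0, 0, 0]},
], newtons=60)

```text
time_s: 3.4
eef_pos: [0.4187, 0.2132, 0.0183]
ee_rot: [-0.059, 0.998, 0.001, 0.001]
wrist_force: [-0.0, -0.2, 0.6]
width: 0.0265
```

Emit:
arm_command([
  {"hand": 1, "translation": [0, 0, 0], "turn": [0, 0, 0]},
  {"hand": 1, "translation": [0, 0, 0], "turn": [0, 0, 0]},
])

```text
time_s: 3.6
eef_pos: [0.4185, 0.2129, 0.0179]
ee_rot: [-0.058, 0.998, 0.001, 0.001]
wrist_force: [-0.2, 0.4, 1.4]
width: 0.0111
```

```bash
python3 - <<'E'
from h import *
s=show(); print(np.round(s["joint_vel"],3), s["ee_rot"],s["eef_pos"])
E
```

```text
{'time_s': 3.6, 'joint_pos': [-0.28, 0.539, -0.4, 2.135, 0.402, 0.537, 0.71], 'eef_pos': [0.418, 0.213, 0.018], 'ee_rot': [-0.058, 0.998, 0.001, 0.001], 'wrist_force': [-0.161, 0.372, 1.427], 'width': 0.011}
[-0.001  0.004 -0.003 -0.001  0.    -0.005  0.002] [-5.83838096e-02  9.98293633e-01  5.39586793e-04  9.27903485e-04] [0.41847693 0.21293121 0.01786825]
```

Emit:
arm_command([
  {"hand": 1, "translation": [0, 0, -0.01], "turn": [0, 0, 0]},
  {"hand": 1, "translation": [0, 0, -0.03], "turn": [0, 0, 0]},
  {"hand": 1, "translation": [0, 0, -0.055], "turn": [0, 0, 0]},
  {"hand": 1, "translation": [0, 0, -0.085], "turn": [0, 0, 0]},
  {"hand": 1, "translation": [0, 0, -0.115], "turn": [0, 0, 0]},
  {"hand": 1, "translation": [0, 0, -0.14], "turn": [0, 0, 0]},
  {"hand": 1, "translation": [0, 0, -0.155], "turn": [0, 0, 0]},
  {"hand": 1, "translation": [0, 0, -0.16], "turn": [0, 0, 0]},
])

```text
time_s: 4.4
eef_pos: [0.4184, 0.213, 0.1796]
ee_rot: [-0.058, 0.998, 0.001, 0.002]
wrist_force: [-0.5, -0.0, -2.9]
width: 0.0112
```

Emit:
arm_command([
  {"hand": 1, "translation": [-0.015, 0, 0], "turn": [0, 0, 0]},
  {"hand": 1, "translation": [-0.04, 0, 0], "turn": [0, 0, 0]},
  {"hand": 1, "translation": [-0.07, 0, 0], "turn": [0, 0, 0]},
  {"hand": 1, "translation": [-0.1, 0, 0], "turn": [0, 0, 0]},
  {"hand": 1, "translation": [-0.125, 0, 0], "turn": [0, 0, 0]},
  {"hand": 1, "translation": [-0.14, 0, 0], "turn": [0, 0, 0]},
  {"hand": 1, "translation": [-0.14, 0, 0], "turn": [0, 0, 0]},
  {"hand": 1, "translation": [-0.14, 0, 0], "turn": [0, 0, 0]},
])

```text
time_s: 5.2
eef_pos: [0.556, 0.2289, 0.1768]
ee_rot: [-0.059, 0.998, 0.0, -0.001]
wrist_force: [-1.2, -0.3, -2.6]
width: 0.0117
```

```bash
python3 - <<'E'
from h import *
s=show(); print(np.round(s["joint_vel"],3).tolist())
import re
d=[([-1.393,.4345,.025,1.5735,-.012,1.134,-.075],[.173,.600,.2345],[.14,.99,-.0005,0]),
([-0.28,0.539,-0.4,2.135,0.402,0.537,0.71],[0.41847693,0.21293121,0.01786825],[-5.83838096e-02,9.98293633e-01,5.39586793e-04,9.27903485e-04]),
(s["joint_pos"],s["eef_pos"],s["ee_rot"]),
([-0.801,.134,-.424,2.559,1.308,.643,-.682],[.348,.215,.145],[-.058,.951,-.008,.302]),
([-0.205,0.419,-0.478,2.056,0.281,0.728,0.823],[.425,.2147,.0974],[-.056,.998,.001,0])]
import kin; kin.data=d
np.set_printoptions(precision=4,suppress=True)
b=kin.fit(); np.save("kin.npy",np.r_[b[1],b[2]]); print(b)
for q,x,k in d: a,M=kin.fk(q,b[1],b[2]); print(a-x,(M.inv()*R.from_quat(k)).magnitude())
c=eyes.read_camera("side"); cv2.imwrite("pics/c.png",c["color"])
E
```

```text
{'time_s': 5.2, 'joint_pos': [-0.149, 0.498, -0.477, 1.674, 0.257, 1.033, 0.979], 'eef_pos': [0.556, 0.229, 0.177], 'ee_rot': [-0.059, 0.998, 0.0, -0.001], 'wrist_force': [-1.232, -0.266, -2.58], 'width': 0.012}
[-0.003, -0.019, -0.011, 0.016, 0.0, -0.0, -0.001]
(np.float64(0.0016612373364080595), array([ 6.2055,  1.4961,  0.2517,  0.5618,  0.4423,  0.3352, -0.0137,
       -0.0283,  0.0406, -0.0007]), [-1, 1, -1, 1, -1, 1, -1])
[-0.0065 -0.0026 -0.001 ] 0.0027427166376007297
[-0.0023 -0.0007  0.0002] 0.002728483663622133
[ 0.0069 -0.0018  0.0011] 0.0030113808149037366
[-0.0003  0.0005  0.0011] 0.04630023862243015
[-0.0011  0.0037 -0.0014] 0.00393536452161034
```

View pics/c.png

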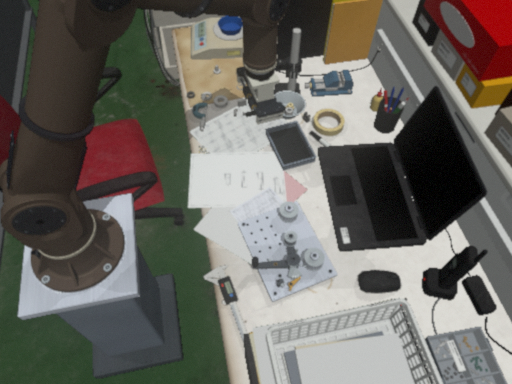

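The side picture shows the scoop lifted and level in the gripper near pixel (285,103). The model now fits the rest poses, so I'll scan for feasible pour directions.

```bash
cat > ik.py <<'E'
import kin
from h import *
from scipy.optimize import least_squares
K=np.load("kin.npy");P,SG=K[:10],K[10:]
lo=np.array([-2.62,-.44,-1.27,.08,-1.32,.12,-2.74])+.04;hi=np.array([2.62,2.09,1.32,2.57,4.46,2,2.74])-.04
def ik(p,Rm,q0):
    def res(q):
        x,M=kin.fk(q,P,SG); return np.r_[(x-p)*4,(M.inv()*R.from_matrix(Rm)).as_rotvec(),.003*(q-q0)]
    f=least_squares(res,np.clip(q0,lo+.01,hi-.01),bounds=(lo,hi),max_nfev=60); x,M=kin.fk(f.x,P,SG)
    return f.x,np.linalg.norm(x-p),(M.inv()*R.from_matrix(Rm)).magnitude()
def Rpour(beta,roll): # tool x (handle outward) azimuth, roll about it from tool-down
    b=np.radians(beta);x=np.array([np.cos(b),np.sin(b),0]); return Rt(x,[x[1],-x[0],0])@R.from_euler('x',roll,degrees=True).as_matrix()
T=np.array([.659,.225,0])
def pourpose(beta,roll,z,adv=.025):
    Rm=Rpour(beta,roll); d=Rm[:,2]*[1,1,0]; d/=np.linalg.norm(d)
    cup=T+adv*d; G=cup+.088*Rm[:,0]+[0,0,z]
    return tcp(G,Rm),Rm
E
python3 - <<'E'
from ik import *
q=np.array([-0.149,.498,-.477,1.674,.257,1.033,.979]); rng=np.random.default_rng(0)
np.set_printoptions(precision=2,suppress=True)
for sgn in(1,-1):
  for beta in range(90,300,20):
    p,Rm=pourpose(beta,95*sgn,.16)
    best=None
    for k in range(7):
        q0=q if k==0 else q+rng.normal(0,.7,7)
        r=ik(p,Rm,q0); e=r[1]*4+r[2]
        if best is None or e<best[0]-.01: best=(e,r,k)
        if best[0]<.03: break
    e,r,k=best; print(sgn,beta,"tool dir",Rm[:,2],"TCP",p,"err",round(r[1],3),round(r[2],3),r[0],k)
E
```

```text
1 90 tool dir [-1.    0.    0.09] TCP [0.62 0.31 0.16] err 0.063 0.453 [ 0.1   1.54 -1.23  0.93 -0.11  1.96 -1.38] 0
1 110 tool dir [-0.94 -0.34  0.09] TCP [0.6  0.3  0.16] err 0.096 0.659 [ 0.07  1.43 -1.16  1.07  0.    1.96 -1.22] 0
1 130 tool dir [-0.76 -0.64  0.09] TCP [0.57 0.27 0.16] err 0.076 0.512 [-1.19  1.53  1.28  1.1   0.02  1.96  1.23] 0
1 150 tool dir [-0.5  -0.86  0.09] TCP [0.56 0.24 0.16] err 0.03 0.203 [-1.2   1.57  1.28  1.08  0.09  1.96  1.25] 0
1 170 tool dir [-0.17 -0.98  0.09] TCP [0.57 0.2  0.16] err 0.0 0.0 [-1.09  1.32  0.61  1.17  0.55  1.96  0.79] 0
1 190 tool dir [ 0.17 -0.98  0.09] TCP [0.58 0.17 0.16] err 0.0 0.0 [-0.94  1.12  0.09  1.51  1.    1.9   0.4 ] 0
1 210 tool dir [ 0.5  -0.86  0.09] TCP [0.6  0.15 0.16] err 0.0 0.0 [-0.94  1.03  0.02  1.82  1.27  1.73  0.2 ] 0
1 230 tool dir [ 0.76 -0.64  0.09] TCP [0.63 0.13 0.16] err 0.0 0.0 [-0.81  0.98 -0.13  2.12  1.65  1.76 -0.02] 0
1 250 tool dir [ 0.94 -0.34  0.09] TCP [0.66 0.13 0.16] err 0.0 0.0 [-0.59  0.98 -0.23  2.35  2.13  1.92 -0.12] 0
1 270 tool dir [ 1.   -0.    0.09] TCP [0.69 0.14 0.16] err 
[... 731 characters left out ...]
1 190 tool dir [-0.17  0.98  0.09] TCP [0.57 0.25 0.16] err 0.0 0.0 [ 0.68  1.4  -1.01  1.74 -0.63  1.04  2.26] 0
-1 210 tool dir [-0.5   0.86  0.09] TCP [0.56 0.21 0.16] err 0.0 0.0 [ 0.57  1.46 -1.08  1.44 -0.36  1.44  1.98] 0
-1 230 tool dir [-0.76  0.64  0.09] TCP [0.57 0.18 0.16] err 0.0 0.0 [ 0.39  1.49 -1.06  1.12 -0.27  1.89  1.91] 0
-1 250 tool dir [-0.94  0.34  0.09] TCP [0.6  0.15 0.16] err 0.035 0.241 [ 0.38  1.54 -1.23  1.08 -0.11  1.96  1.78] 0
-1 270 tool dir [-1.    0.    0.09] TCP [0.62 0.14 0.16] err 0.081 0.547 [ 0.36  1.49 -1.23  1.11 -0.02  1.96  1.82] 0
-1 290 tool dir [-0.94 -0.34  0.09] TCP [0.66 0.13 0.16] err 0.092 0.636 [-0.91  1.5   1.26  1.06 -0.    1.96 -1.96] 1
```

```bash
python3 - <<'E'
from ik import *
s=show(); B=225
p,Rm=pourpose(B,95,.15); G=p-.011*Rm[:,2]
R1=Rpour(B,0); p1=tcp(G,R1)+[0,0,.02]; print(G,p1)
delta(p1,R1)
q=np.array(s["joint_pos"])
np.set_printoptions(precision=2,suppress=True)
for a in(0,30,60,80,95,100):
    Rr=Rpour(B,a); r=ik(tcp(G,Rr),Rr,q); q=r[0]; print(a,r)
E
```

```text
{'time_s': 5.25, 'joint_pos': [-0.149, 0.497, -0.477, 1.675, 0.257, 1.033, 0.979], 'eef_pos': [0.556, 0.229, 0.177], 'ee_rot': [-0.059, 0.998, 0.0, -0.0], 'wrist_force': [-0.411, -0.139, -2.21], 'width': 0.011}
[0.61445227 0.14509693 0.15      ] [0.61445227 0.14509693 0.159     ]
trans [-0.0485, -0.0903, 0.0181] turn [0.03, -0.03, -38.25]
0 (array([ 0.08,  0.61, -0.64,  1.66,  0.41,  1.02,  1.67]), np.float64(8.586886681596245e-07), 9.467002394043005e-06)
30 (array([-0.29,  0.52, -0.46,  1.9 ,  0.98,  0.94,  1.  ]), np.float64(1.9363904324698736e-06), 2.147523891869665e-05)
60 (array([-0.6 ,  0.67, -0.33,  2.05,  1.42,  1.28,  0.39]), np.float64(1.363738058106201e-06), 1.5204025943260612e-05)
80 (array([-0.76,  0.85, -0.21,  2.07,  1.53,  1.56,  0.15]), np.float64(5.310359901251011e-07), 5.99601239406712e-06)
95 (array([-0.84,  1.01, -0.11,  2.04,  1.55,  1.75,  0.02]), np.float64(3.142186878527999e-07), 3.4587755599532502e-06)
100 (array([-0.86,  1.06, -0.08,  2.02,  1.55,  1.81, -0.02]), np.float64(9.706840001199641e-08), 1.0493214268724957e-06)
```

Emit:
arm_command([
  {"hand": 1, "translation": [-0.006, -0.011, 0.002], "turn": [0, 0, -4]},
  {"hand": 1, "translation": [-0.014, -0.027, 0.005], "turn": [0, 0, -11]},
  {"hand": 1, "translation": [-0.022, -0.044, 0.009], "turn": [0, 0, -18]},
  {"hand": 1, "translation": [-0.032, -0.061, 0.012], "turn": [0, 0, -25]},
  {"hand": 1, "translation": [-0.041, -0.077, 0.015], "turn": [0, 0, -32]},
  {"hand": 1, "translation": [-0.0485, -0.09, 0.018], "turn": [0, 0, -38.25]},
  {"hand": 1, "translation": [-0.0485, -0.09, 0.018], "turn": [0, 0, -38.25]},
  {"hand": 1, "translation": [-0.0485, -0.09, 0.018], "turn": [0, 0, -38.25]},
])

```text
time_s: 6.05
eef_pos: [0.6147, 0.1459, 0.1598]
ee_rot: [-0.381, 0.925, 0.0, 0.0]
wrist_force: [-0.1, 0.5, -2.7]
width: 0.0113
```

```bash
python3 - <<'E'
from ik import *
s=show(); B=225
p,Rm=pourpose(B,95,.15); G=p-.011*Rm[:,2]
for a in (15,30,45,60,75,90,97):
    Rr=Rpour(B,a); g=G+[0,0,.02*max(0,1-a/60)]; print(a,end=" "); delta(tcp(g,Rr),Rr,s)
E
```

```text
{'time_s': 6.05, 'joint_pos': [0.081, 0.59, -0.611, 1.607, 0.373, 1.062, 1.719], 'eef_pos': [0.615, 0.146, 0.16], 'ee_rot': [-0.381, 0.925, 0.0, 0.0], 'wrist_force': [-0.139, 0.548, -2.669], 'width': 0.011}
15 trans [0.0007, -0.0032, 0.0054] turn [15.03, 0.04, -0.22]
30 trans [0.0007, -0.0059, 0.0093] turn [30.03, 0.01, -0.23]
45 trans [0.0007, -0.0081, 0.0126] turn [45.03, -0.02, -0.23]
60 trans [0.0007, -0.0099, 0.0153] turn [60.03, -0.05, -0.23]
75 trans [0.0007, -0.011, 0.0126] turn [75.03, -0.09, -0.23]
90 trans [0.0007, -0.0114, 0.0098] turn [90.03, -0.12, -0.22]
97 trans [0.0007, -0.0113, 0.0084] turn [97.03, -0.13, -0.22]
```

Emit:
arm_command([
  {"hand": 1, "translation": [0, -0.001, 0.002], "turn": [6, 0, 0]},
  {"hand": 1, "translation": [0, -0.003, 0.005], "turn": [14, 0, 0]},
  {"hand": 1, "translation": [0, -0.005, 0.008], "turn": [22, 0, 0]},
  {"hand": 1, "translation": [0, -0.006, 0.009], "turn": [30, 0, 0]},
  {"hand": 1, "translation": [0, -0.007, 0.011], "turn": [38, 0, 0]},
  {"hand": 1, "translation": [0, -0.008, 0.013], "turn": [46, 0, 0]},
  {"hand": 1, "translation": [0, -0.009, 0.014], "turn": [53, 0, 0]},
  {"hand": 1, "translation": [0, -0.01, 0.015], "turn": [60, 0, 0]},
])

```text
time_s: 6.85
eef_pos: [0.6217, 0.1418, 0.1456]
ee_rot: [-0.331, 0.8, -0.462, 0.196]
wrist_force: [-0.3, -1.3, -2.9]
width: 0.0114
```

Emit:
arm_command([
  {"hand": 1, "translation": [0, -0.001, 0], "turn": [5, 0, 0]},
  {"hand": 1, "translation": [0, -0.002, 0], "turn": [10, 0, 0]},
  {"hand": 1, "translation": [0, -0.003, 0], "turn": [15, 0, 0]},
  {"hand": 1, "translation": [0, -0.004, -0.001], "turn": [20, 0, 0]},
  {"hand": 1, "translation": [0, -0.005, -0.001], "turn": [25, 0, 0]},
  {"hand": 1, "translation": [0, -0.006, -0.002], "turn": [30, 0, 0]},
  {"hand": 1, "translation": [0, -0.006, -0.002], "turn": [34, 0, 0]},
  {"hand": 1, "translation": [0, -0.0065, -0.002], "turn": [37, 0, 0]},
])

```text
time_s: 7.65
eef_pos: [0.6229, 0.1396, 0.1505]
ee_rot: [0.253, -0.613, 0.691, -0.289]
wrist_force: [0.5, -1.0, -1.5]
width: 0.0111
```

Emit:
arm_command([
  {"hand": 1, "translation": [0, 0, 0], "turn": [0, 0, 0]},
  {"hand": 1, "translation": [0, 0, 0], "turn": [0, 0, 0]},
  {"hand": 1, "translation": [0, 0, 0], "turn": [0, 0, 0]},
  {"hand": 1, "translation": [0, 0, 0], "turn": [0, 0, 0]},
  {"hand": 1, "translation": [0, 0, 0], "turn": [0, 0, 0]},
  {"hand": 1, "translation": [0, 0, 0], "turn": [0, 0, 0]},
])

```text
time_s: 8.25
eef_pos: [0.624, 0.1372, 0.1518]
ee_rot: [0.252, -0.613, 0.692, -0.287]
wrist_force: [0.8, 0.9, -0.6]
width: 0.0115
```

```bash
python3 - <<'E'
from ik import *
s=show()
n=[]
for k in("top","side"):
    c=eyes.read_camera(k); u,v=np.int32(project(c,T+[0,0,.03])); n.append(cv2.resize(c["color"][max(0,v-56):v+56,u-75:u+75],(400,300),interpolation=cv2.INTER_CUBIC))
cv2.imwrite("pics/d.png",np.hstack(n))
E
```

```text
{'time_s': 8.25, 'joint_pos': [-0.937, 1.085, 0.033, 1.959, 1.443, 1.677, 0.099], 'eef_pos': [0.624, 0.137, 0.152], 'ee_rot': [0.252, -0.613, 0.692, -0.287], 'wrist_force': [0.829, 0.87, -0.624], 'width': 0.012}
```

View pics/d.png

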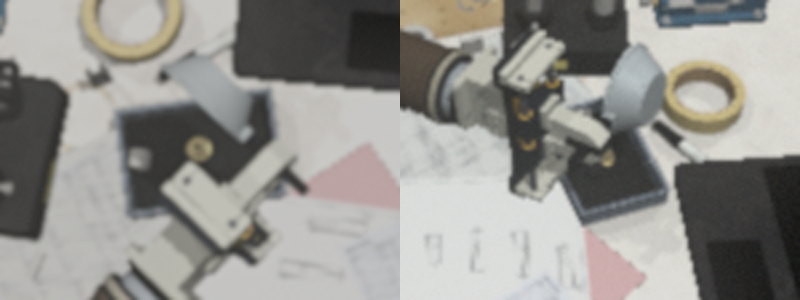

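The left view shows the brass bush at (200,148) and the steel bush at (138,158) lying in the tray. The black plug can't be made out against the black rubber. I'll tip a little further, then roll back and check that the cup is empty.

Emit:
arm_command([
  {"hand": 1, "translation": [0, -0.015, 0], "turn": [4, 0, 0]},
  {"hand": 1, "translation": [0, -0.02, 0], "turn": [8, 0, 0]},
  {"hand": 1, "translation": [0, -0.02, 0], "turn": [8, 0, 0]},
  {"hand": 1, "translation": [0, -0.02, 0], "turn": [8, 0, 0]},
  {"hand": 1, "translation": [0, -0.022, 0], "turn": [3, 0, 0]},
  {"hand": 1, "translation": [0, -0.024, 0], "turn": [-5, 0, 0]},
  {"hand": 1, "translation": [0, -0.026, 0], "turn": [-13, 0, 0]},
  {"hand": 1, "translation": [0, -0.028, 0], "turn": [-21, 0, 0]},
])

```text
time_s: 9.15
eef_pos: [0.621, 0.1411, 0.1793]
ee_rot: [-0.303, 0.73, -0.566, 0.236]
wrist_force: [0.2, -0.4, -1.5]
width: 0.0111
```

Emit:
arm_command([
  {"hand": 1, "translation": [0, 0, 0], "turn": [-8, 0, 0]},
  {"hand": 1, "translation": [0, 0, 0], "turn": [-16, 0, 0]},
  {"hand": 1, "translation": [0, 0, 0], "turn": [-24, 0, 0]},
  {"hand": 1, "translation": [0, 0, 0], "turn": [-32, 0, 0]},
  {"hand": 1, "translation": [0, 0, 0], "turn": [-40, 0, 0]},
  {"hand": 1, "translation": [0, 0, 0], "turn": [-48, 0, 0]},
  {"hand": 1, "translation": [0, 0, 0], "turn": [-55, 0, 0]},
  {"hand": 1, "translation": [0, 0, 0], "turn": [-62, 0, 0]},
])

```text
time_s: 9.95
eef_pos: [0.6215, 0.1398, 0.1814]
ee_rot: [-0.38, 0.917, -0.11, 0.048]
wrist_force: [0.1, -0.0, -2.9]
width: 0.0112
```

```bash
python3 - <<'E'
from ik import *
s=show(); p=np.array(s["eef_pos"])
Rm=R0; G0=np.array([.4185,.213,.0179])
print("final");delta(G0+[0,0,.10],Rm)
print("mid");Rq=Rpour(205,0);delta(np.array([.5,.19,.16]),Rq)
E
```

```text
{'time_s': 9.95, 'joint_pos': [-0.139, 0.482, -0.418, 1.705, 0.512, 0.981, 1.561], 'eef_pos': [0.621, 0.14, 0.181], 'ee_rot': [-0.38, 0.917, -0.11, 0.048], 'wrist_force': [0.125, -0.027, -2.896], 'width': 0.011}
final
trans [0.092, 0.2047, 0.0145] turn [-13.19, 4.93, 38.36]
mid
trans [0.0504, 0.123, -0.0085] turn [-13.62, 2.7, 19.89]
```

Emit:
arm_command([
  {"hand": 1, "translation": [0.006, 0.014, 0], "turn": [-2, 0.5, 2.5]},
  {"hand": 1, "translation": [0.016, 0.04, -0.002], "turn": [-5, 1, 7]},
  {"hand": 1, "translation": [0.03, 0.073, -0.005], "turn": [-8, 2, 12]},
  {"hand": 1, "translation": [0.044, 0.107, -0.006], "turn": [-11, 2.5, 17]},
  {"hand": 1, "translation": [0.058, 0.14, -0.005], "turn": [-13.3, 3, 23]},
  {"hand": 1, "translation": [0.074, 0.172, 0.001], "turn": [-13.4, 3.9, 30]},
  {"hand": 1, "translation": [0.086, 0.195, 0.009], "turn": [-13.2, 4.6, 35.5]},
  {"hand": 1, "translation": [0.092, 0.2047, 0.0145], "turn": [-13.2, 4.93, 38.36]},
])

```text
time_s: 10.75
eef_pos: [0.4156, 0.2126, 0.1152]
ee_rot: [-0.055, 0.998, -0.003, -0.001]
wrist_force: [-0.4, 1.0, -0.8]
width: 0.0117
```

Emit:
arm_command([
  {"hand": 1, "translation": [0, 0, 0], "turn": [0, 0, 0]},
  {"hand": 1, "translation": [0, 0, 0], "turn": [0, 0, 0]},
  {"hand": 1, "translation": [0, 0, 0], "turn": [0, 0, 0]},
])

```text
time_s: 11.05
eef_pos: [0.4198, 0.2127, 0.1162]
ee_rot: [-0.056, 0.998, -0.002, 0.001]
wrist_force: [1.0, -0.1, -2.2]
width: 0.011
```

```bash
python3 - <<'E'
from ik import *
s=show()
G0=np.array([.4185,.213,.0179]); delta(G0,R0)
n=[]
for k,P in(("side",T),("side",C+[0,0,.1])):
    c=eyes.read_camera(k); u,v=np.int32(project(c,P)); n.append(cv2.resize(c["color"][max(0,v-38):v+37,u-50:u+50],(400,300),interpolation=cv2.INTER_CUBIC))
g=cv2.LUT(n[0],np.array([min(255,i*3) for i in range(256)],np.uint8))
cv2.imwrite("pics/e.png",np.hstack([g,n[1]]))
E
```

```text
{'time_s': 11.05, 'joint_pos': [-0.261, 0.371, -0.409, 2.053, 0.217, 0.759, 0.878], 'eef_pos': [0.42, 0.213, 0.116], 'ee_rot': [-0.056, 0.998, -0.002, 0.001], 'wrist_force': [1.036, -0.114, -2.152], 'width': 0.011}
trans [0.0014, 0.0008, 0.0983] turn [-0.25, 0.06, -0.04]
```

View pics/e.png

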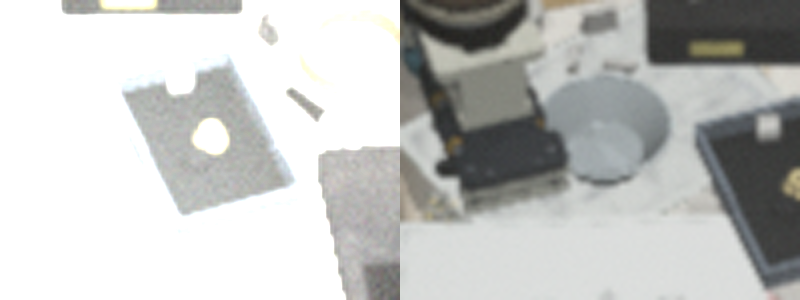

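The cup is empty, and the steel and brass bushes are in the tray. Lowering the scoop back to where it stood.

Emit:
arm_command([
  {"hand": 1, "translation": [0.001, 0.001, 0.02], "turn": [0, 0, 0]},
  {"hand": 1, "translation": [0.001, 0.001, 0.045], "turn": [0, 0, 0]},
  {"hand": 1, "translation": [0.001, 0.001, 0.068], "turn": [0, 0, 0]},
  {"hand": 1, "translation": [0.001, 0.001, 0.083], "turn": [0, 0, 0]},
  {"hand": 1, "translation": [0.001, 0.001, 0.091], "turn": [0, 0, 0]},
  {"hand": 1, "translation": [0.001, 0.001, 0.095], "turn": [0, 0, 0]},
  {"hand": 1, "translation": [0.001, 0.001, 0.098], "turn": [0, 0, 0]},
  {"hand": 1, "translation": [0.001, 0.001, 0.098], "turn": [0, 0, 0]},
])

```text
time_s: 11.95
eef_pos: [0.418, 0.2134, 0.0179]
ee_rot: [-0.056, 0.998, -0.002, 0.0]
wrist_force: [0.3, -0.2, 0.5]
width: 0.0112
```

Emit:
arm_command([
  {"hand": 1, "translation": [0, 0, 0], "turn": [0, 0, 0]},
  {"hand": 0.5, "translation": [0, 0, 0], "turn": [0, 0, 0]},
  {"hand": 0.2, "translation": [0, 0, 0], "turn": [0, 0, 0]},
  {"hand": 0.2, "translation": [0, 0, 0], "turn": [0, 0, 0]},
  {"hand": 0.2, "translation": [0, 0, 0], "turn": [0, 0, 0]},
])

```text
time_s: 12.45
eef_pos: [0.4175, 0.2133, 0.0175]
ee_rot: [-0.056, 0.998, -0.002, -0.0]
wrist_force: [-1.1, -0.6, 0.9]
width: 0.0357
```

Emit:
arm_command([
  {"hand": 0.2, "translation": [0, 0, -0.01], "turn": [0, 0, 0]},
  {"hand": 0.2, "translation": [0, 0, -0.03], "turn": [0, 0, 0]},
  {"hand": 0.2, "translation": [0, 0, -0.06], "turn": [0, 0, 0]},
  {"hand": 0.2, "translation": [0, 0, -0.09], "turn": [0, 0, 0]},
  {"hand": 0.2, "translation": [0, 0, -0.12], "turn": [0, 0, 0]},
  {"hand": 0.2, "translation": [0, 0, -0.14], "turn": [0, 0, 0]},
  {"hand": 0.2, "translation": [0, 0, -0.15], "turn": [0, 0, 0]},
])

```text
time_s: 13.15
eef_pos: [0.4181, 0.2144, 0.1698]
ee_rot: [-0.056, 0.998, -0.002, 0.001]
wrist_force: [-0.7, 0.0, 0.1]
width: 0.0366
```

```bash
python3 - <<'E'
from ik import *
s=show()
# knob plan
pv=np.array([.5616,-.1776,0]); psi=np.radians(9.7)
def knob(a): th=psi+a-.325; return pv+.1*np.array([-np.cos(th),-np.sin(th),0])
for a in(0,.18,.35,.52,.65): print(a,knob(a))
# tool: jaws tangential. at angle 0: tool y along tangent ~ world +y side
def Rk(a):
    th=psi+a-.325; x=np.array([-np.cos(th),-np.sin(th),0]); return Rt(x,[x[1],-x[0],0])
p=knob(0)+[0,0,.041]
q=np.array(s["joint_pos"])
np.set_printoptions(precision=3,suppress=True)
for a in(0,.35,.65,.72):
    r=ik(knob(a)+[0,0,.041],Rk(a),q); q=r[0]; print(a,r)
print("pre");delta(p+[0,0,.1],Rk(0)); 
E
```

```text
{'time_s': 13.15, 'joint_pos': [-0.231, 0.296, -0.44, 1.995, 0.167, 0.884, 0.921], 'eef_pos': [0.418, 0.214, 0.17], 'ee_rot': [-0.056, 0.998, -0.002, 0.001], 'wrist_force': [-0.704, 0.048, 0.132], 'width': 0.037}
0 [ 0.46280973 -0.16209253  0.        ]
0.18 [ 0.46162952 -0.18002945  0.        ]
0.35 [ 0.46348163 -0.19690767  0.        ]
0.52 [ 0.46816255 -0.21322925  0.        ]
0.65 [ 0.47356975 -0.22504129  0.        ]
0 (array([ 0.473,  0.512, -0.312,  2.064,  0.268,  0.604,  1.394]), np.float64(1.3648940661219644e-06), 1.4417877317491242e-05)
0.35 (array([ 0.608,  0.539, -0.419,  2.036,  0.359,  0.637,  1.718]), np.float64(6.086371953241577e-07), 6.573240880481675e-06)
0.65 (array([ 0.704,  0.577, -0.508,  1.99 ,  0.435,  0.681,  1.989]), np.float64(5.050463409653426e-07), 5.2465710221298535e-06)
0.72 (array([ 0.723,  0.587, -0.528,  1.977,  0.452,  0.694,  2.051]), np.float64(1.1507155182035248e-07), 1.1857062681659748e-06)
pre
trans [-0.0026, -0.3791, 0.0303] turn [-0.19, 0.15, 15.3]
```

Emit:
arm_command([
  {"hand": 0.1, "translation": [0, -0.04, 0], "turn": [0, 0, 1.5]},
  {"hand": 0.1, "translation": [0, -0.085, 0], "turn": [0, 0, 3.5]},
  {"hand": 0.1, "translation": [0, -0.13, 0], "turn": [0, 0, 5.5]},
  {"hand": 0.1, "translation": [0, -0.175, 0], "turn": [0, 0, 7.5]},
  {"hand": 0.1, "translation": [0, -0.22, 0], "turn": [0, 0, 9]},
  {"hand": 0.1, "translation": [0, -0.265, 0], "turn": [0, 0, 11]},
  {"hand": 0.1, "translation": [0, -0.31, 0], "turn": [0, 0, 13]},
  {"hand": 0.1, "translation": [0, -0.35, 0.015], "turn": [0, 0, 15]},
])

```text
time_s: 13.95
eef_pos: [0.4571, -0.1365, 0.1552]
ee_rot: [0.076, 0.997, -0.003, 0.001]
wrist_force: [1.1, 0.2, -0.2]
width: 0.0414
```

Emit:
arm_command([
  {"hand": 0.1, "translation": [0.005, -0.028, 0.015], "turn": [0, 0, 0]},
  {"hand": 0.1, "translation": [0.005, -0.028, 0.015], "turn": [0, 0, 0]},
  {"hand": 0.1, "translation": [0.005, -0.028, 0.015], "turn": [0, 0, 0]},
])

```text
time_s: 14.25
eef_pos: [0.4464, -0.1611, 0.1387]
ee_rot: [0.076, 0.997, -0.002, -0.001]
wrist_force: [0.5, -0.1, -0.0]
width: 0.0413
```

```bash
cat >> ik.py <<'E'
pv=np.array([.5616,-.1776,0]); psi=np.radians(9.7)
def knob(a): th=psi+a-.325; return pv+.1*np.array([-np.cos(th),-np.sin(th),0])
def Rk(a):
    th=psi+a-.325; x=np.array([-np.cos(th),-np.sin(th),0]); return Rt(x,[x[1],-x[0],0])
E
python3 - <<'E'
from ik import *
s=show(); delta(knob(0)+[0,0,.041],Rk(0))
n=[]
t=eyes.read_camera("top");sd=eyes.read_camera("side")
def cr(c,P,h=38,w=50):
    u,v=np.int32(project(c,np.array(P))); return cv2.resize(c["color"][max(0,v-h):v+h-1,u-w:u+w],(400,300),interpolation=cv2.INTER_CUBIC)
g=cv2.LUT(cr(t,T,30,40),np.array([min(255,i*3) for i in range(256)],np.uint8))
cv2.imwrite("pics/f.png",np.vstack([np.hstack([g,cr(t,C)]),np.hstack([cr(t,knob(0)),cr(sd,knob(0)+[0,0,.05])])]))
E
```

```text
{'time_s': 14.25, 'joint_pos': [0.39, 0.319, -0.198, 2.035, 0.093, 0.797, 1.555], 'eef_pos': [0.446, -0.161, 0.139], 'ee_rot': [0.076, 0.997, -0.002, -0.001], 'wrist_force': [0.529, -0.086, -0.02], 'width': 0.041}
trans [-0.0165, 0.0019, 0.0976] turn [-0.25, -0.07, 0.21]
```

View pics/f.png

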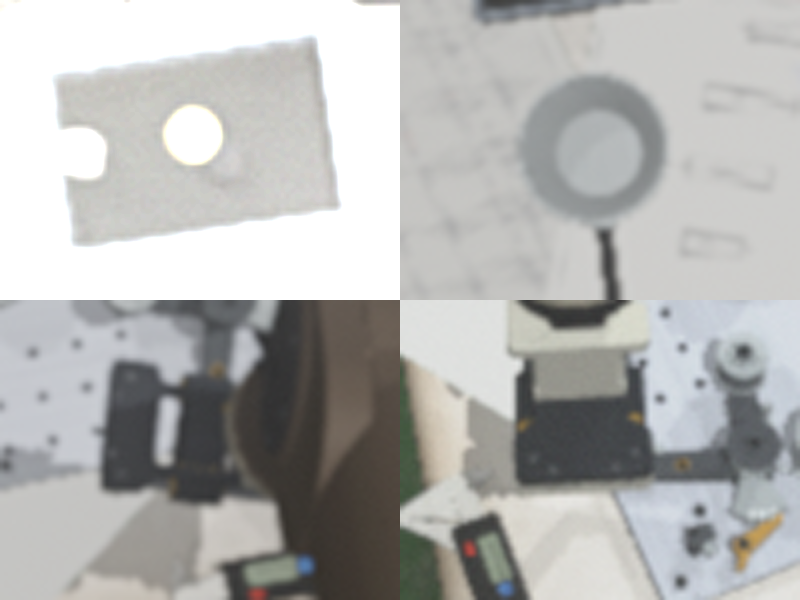

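Top left: the plug is faintly visible at about (230,160) beside the brass bush at (193,135), and the steel bush is at (85,153), all in the tray. Top right: the scoop stands empty and upright. The gripper is over the knob, about 16 mm short in x, so I'll correct that while going down.

Emit:
arm_command([
  {"hand": 0.1, "translation": [-0.016, 0.002, 0.015], "turn": [0, 0, 0]},
  {"hand": 0.1, "translation": [-0.0165, 0.002, 0.04], "turn": [0, 0, 0]},
  {"hand": 0.1, "translation": [-0.0165, 0.002, 0.065], "turn": [0, 0, 0]},
  {"hand": 0.1, "translation": [-0.0165, 0.002, 0.085], "turn": [0, 0, 0]},
  {"hand": 0.1, "translation": [-0.0165, 0.002, 0.096], "turn": [0, 0, 0]},
  {"hand": 0.1, "translation": [-0.0165, 0.002, 0.098], "turn": [0, 0, 0]},
  {"hand": 0.5, "translation": [-0.0165, 0.002, 0.098], "turn": [0, 0, 0]},
  {"hand": 1, "translation": [-0.0165, 0.002, 0.098], "turn": [0, 0, 0]},
])

```text
time_s: 15.15
eef_pos: [0.4646, -0.1619, 0.0422]
ee_rot: [0.075, 0.997, -0.003, 0.001]
wrist_force: [-0.2, -0.3, 0.1]
width: 0.0295
```

Emit:
arm_command([
  {"hand": 1, "translation": [0, 0, 0], "turn": [0, 0, 0]},
  {"hand": 1, "translation": [0, 0, 0], "turn": [0, 0, 0]},
  {"hand": 1, "translation": [0, 0, 0], "turn": [0, 0, 0]},
])

```text
time_s: 15.45
eef_pos: [0.4645, -0.1611, 0.042]
ee_rot: [0.075, 0.997, -0.002, 0.001]
wrist_force: [-1.2, 4.8, 6.9]
width: 0.0167
```

```bash
python3 - <<'E'
from ik import *
s=show()
for a in(.15,.3,.45,.6,.66,.7): print(a,end=' ');delta(knob(a)+[0,0,.041],Rk(a),s)
E
```

```text
{'time_s': 15.45, 'joint_pos': [0.35, 0.491, -0.168, 2.083, 0.152, 0.576, 1.495], 'eef_pos': [0.464, -0.161, 0.042], 'ee_rot': [0.075, 0.997, -0.002, 0.001], 'wrist_force': [-1.176, 4.768, 6.883], 'width': 0.017}
0.15 trans [0.0005, -0.0162, 0.001] turn [-0.24, 0.09, -8.26]
0.3 trans [-0.0028, -0.0308, 0.0011] turn [-0.24, 0.08, -16.85]
0.45 trans [-0.0082, -0.0448, 0.0012] turn [-0.25, 0.06, -25.45]
0.6 trans [-0.0156, -0.0578, 0.0012] turn [-0.25, 0.04, -34.04]
0.66 trans [-0.0191, -0.0627, 0.0013] turn [-0.26, 0.03, -37.48]
0.7 trans [-0.0216, -0.0658, 0.0013] turn [-0.26, 0.03, -39.77]
```

Emit:
arm_command([
  {"hand": 1, "translation": [0.0004, -0.006, -0.001], "turn": [0, 0, -3]},
  {"hand": 1, "translation": [0.0004, -0.012, -0.001], "turn": [0, 0, -6]},
  {"hand": 1, "translation": [0, -0.018, -0.001], "turn": [0, 0, -9.5]},
  {"hand": 1, "translation": [-0.001, -0.024, -0.001], "turn": [0, 0, -13]},
  {"hand": 1, "translation": [-0.0028, -0.031, -0.001], "turn": [0, 0, -16.9]},
  {"hand": 1, "translation": [-0.005, -0.038, -0.001], "turn": [0, 0, -21]},
  {"hand": 1, "translation": [-0.0082, -0.045, -0.001], "turn": [0, 0, -25.4]},
  {"hand": 1, "translation": [-0.0115, -0.051, -0.001], "turn": [0, 0, -29.5]},
])

```text
time_s: 16.25
eef_pos: [0.4702, -0.2105, 0.0422]
ee_rot: [-0.184, 0.983, -0.001, 0.002]
wrist_force: [10.7, 12.5, -12.7]
width: 0.0168
```

```bash
python3 - <<'E'
from ik import *
s=show(); d=np.array(s["eef_pos"])-pv; print("angle",np.arctan2(-d[1],-d[0])-psi+.325,"r",np.hypot(*d[:2]))
for a in(.55,.6,.65,.7): print(a,end=' ');delta(knob(a)+[0,0,.042],Rk(a),s)
E
```

```text
{'time_s': 16.25, 'joint_pos': [0.551, 0.532, -0.314, 2.018, 0.27, 0.627, 2.001], 'eef_pos': [0.47, -0.211, 0.042], 'ee_rot': [-0.184, 0.983, -0.001, 0.002], 'wrist_force': [10.741, 12.469, -12.746], 'width': 0.017}
angle 0.5015198086999623 r 0.0971684485920882
0.55 trans [0.0028, -0.0048, 0.0002] turn [-0.12, 0.18, -1.34]
0.6 trans [0.0026, -0.0098, 0.0003] turn [-0.13, 0.18, -4.21]
0.65 trans [0.0021, -0.0147, 0.0003] turn [-0.13, 0.17, -7.07]
0.7 trans [0.0014, -0.0197, 0.0003] turn [-0.14, 0.17, -9.94]
```

Emit:
arm_command([
  {"hand": 1, "translation": [-0.002, -0.003, 0.001], "turn": [0, 0, -1.5]},
  {"hand": 1, "translation": [-0.002, -0.006, 0.001], "turn": [0, 0, -3]},
  {"hand": 1, "translation": [-0.0025, -0.009, 0.001], "turn": [0, 0, -4.5]},
  {"hand": 1, "translation": [-0.003, -0.012, 0.001], "turn": [0, 0, -6]},
  {"hand": 1, "translation": [-0.003, -0.014, 0.001], "turn": [0, 0, -7]},
  {"hand": 1, "translation": [-0.003, -0.014, 0.001], "turn": [0, 0, -7]},
])

```text
time_s: 16.85
eef_pos: [0.4757, -0.2222, 0.0419]
ee_rot: [-0.243, 0.97, -0.0, -0.0]
wrist_force: [-0.5, 14.0, 7.3]
width: 0.0171
```

```bash
cat > st.py <<'E'
from ik import *
s=show(); d=np.array(s["eef_pos"])-pv; print("angle",np.arctan2(-d[1],-d[0])-psi+.325,"r",np.hypot(*d[:2]))
u=d*[1,1,0]/np.hypot(*d[:2]); F=np.array(s["wrist_force"]); print("Frad",F@u,"Ftan",F@np.array([-u[1],u[0],0]))
E
python3 st.py
```

```text
{'time_s': 16.85, 'joint_pos': [0.589, 0.549, -0.344, 1.99, 0.297, 0.65, 2.114], 'eef_pos': [0.476, -0.222, 0.042], 'ee_rot': [-0.243, 0.97, -0.0, -0.0], 'wrist_force': [-0.519, 13.964, 7.336], 'width': 0.017}
angle 0.635058533137391 r 0.09680207688989148
Frad -5.979508144203521 Ftan -12.629378542219479
```

Emit:
arm_command([
  {"hand": 1, "translation": [-0.0005, -0.001, 0], "turn": [0, 0, -0.5]},
  {"hand": 1, "translation": [-0.0005, -0.002, 0], "turn": [0, 0, -1]},
  {"hand": 1, "translation": [-0.0005, -0.003, 0], "turn": [0, 0, -1.5]},
  {"hand": 1, "translation": [-0.0005, -0.003, 0], "turn": [0, 0, -1.5]},
  {"hand": 1, "translation": [-0.0005, -0.003, 0], "turn": [0, 0, -1.5]},
])

```text
time_s: 17.35
eef_pos: [0.4757, -0.2224, 0.0418]
ee_rot: [-0.255, 0.967, 0.001, -0.002]
wrist_force: [-7.8, 21.6, 16.9]
width: 0.0168
```

```bash
python3 st.py
```

```text
{'time_s': 17.35, 'joint_pos': [0.595, 0.553, -0.353, 1.985, 0.301, 0.658, 2.137], 'eef_pos': [0.476, -0.222, 0.042], 'ee_rot': [-0.255, 0.967, 0.001, -0.002], 'wrist_force': [-7.834, 21.559, 16.894], 'width': 0.017}
angle 0.636128602313252 r 0.09685724604395451
Frad -3.0158500202040255 Ftan -22.738838033041958
```

Emit:
arm_command([
  {"hand": 1, "translation": [0, 0, -0.0007], "turn": [0, 0, 0]},
  {"hand": 1, "translation": [0, 0, -0.0007], "turn": [0, 0, 0]},
  {"hand": 1, "translation": [0, 0, -0.0007], "turn": [0, 0, 0]},
  {"hand": 1, "translation": [0, 0, -0.0007], "turn": [0, 0, 0]},
  {"hand": 1, "translation": [0, 0, -0.0007], "turn": [0, 0, 0]},
  {"hand": 1, "translation": [0, 0, -0.0007], "turn": [0, 0, 0]},
])

```text
time_s: 17.95
eef_pos: [0.4757, -0.2223, 0.0419]
ee_rot: [-0.255, 0.967, 0.001, -0.002]
wrist_force: [-5.2, 22.3, 7.9]
width: 0.017
```

```bash
python3 st.py; python3 - <<'E'
from ik import *
sd=eyes.read_camera("side"); u,v=np.int32(project(sd,pv+[-.04,0,.03])); a=cv2.resize(sd["color"][v-45:v+45,u-60:u+60],(400,300),interpolation=cv2.INTER_CUBIC)
cv2.imwrite("pics/g.png",np.hstack([a,cv2.resize(sd["color"],(400,300))]))
E
```

```text
{'time_s': 17.95, 'joint_pos': [0.596, 0.553, -0.353, 1.985, 0.3, 0.658, 2.138], 'eef_pos': [0.476, -0.222, 0.042], 'ee_rot': [-0.255, 0.967, 0.001, -0.002], 'wrist_force': [-5.195, 22.285, 7.92], 'width': 0.017}
angle 0.6356709028778467 r 0.09682251568638714
Frad -5.682001979967859 Ftan -22.16571746965618
```

View pics/g.png

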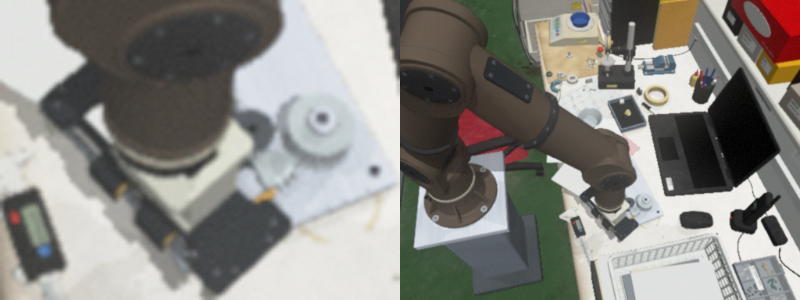

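```bash
python3 -c "
from station import bot
print(bot.finish_job())"
```

```text
the job is handed in; nothing more can be done
None
```

I've done the job in the order you asked and handed it in at about 18 s. The gripper is still holding the lever back against its stop.

- **Parts:** I rolled the scoop to about 105° over the tray and all three parts slid out. The pictures afterwards show the cup empty and both bushes clearly in the tray. The black plug shows only as a faint shape on the black rubber, so I am less sure of it, though it is no longer in the scoop.
- **Scoop:** It stands upright and empty where it was picked up.
- **Lever:** I gripped the knob and swung it by a measured 0.65 rad from where it stood, which matches the full travel. Over the last nudge the push rose from about 13 to 22 N while the knob moved only about 0.2 mm, so it is against the stop. It held there for the 0.6 s I watched.
- **Disagreement in the checks:** Using the camera's pivot position, the final angle read 0.636 instead of 0.65, and the radius 97 mm instead of 100. That fits the 2–3 mm camera error. The finger opening read about 1 mm under true size on both the handle and the knob.
- **Micrometer and caliper:** I never moved either. The caliper's body was still lying there in the last picture; I did not check the micrometer again after the start.

A first try at leaning the gripper forward over the handle reached a joint limit, so I picked the scoop up from straight above and tipped it by rolling instead.

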